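# Slide the shelf board home in the cork boat drying stand

### The job

In the wooden drying stand, push the shelf board along its rails with a fingertip, towards the end with the end bar, until it drops fully down into its locating notches, all four feet home and the board level. Only push it: do not pinch or lift the board, keep the cork boat standing on it without touching it, and leave the other things on the table alone. Finish with the hand clear of everything.

Things in the scene. Friction and masses are not known exactly. Their poses are not given: they have to be found in the camera images.
- stand: Low wooden drying stand fixed to the table, 184 (its x) by 400 (its y) by 65 mm tall; origin at table level under its centre. +y is the sliding direction, roughly to the robot's left. Two rails along y, tops 45 mm above the table, run between two 12 mm cheeks (inner faces x = +-80, tops at 65 mm). Between the rails (|x| < 36) it is open to the table, but for an 18 mm high tie in the last 30 mm of each end.
- home (a point): Point on the stand (x = 0, y = +70, z = 34 mm) where the origin of the shelf board lies when all four feet are down in their notches.
- notch_lead (a point): Midway between the two leading notches, level with the rail tops (stand x = 0, y = +135 mm). They lie in the outer lanes of the rails (|x| 61 to 80 mm), are 26 mm long in y and 11 mm deep.
- notch_trail (a point): Midway between the two trailing notches, level with the rail tops (stand x = 0, y = +5 mm). They lie in the inner lanes of the rails (|x| 36 to 59 mm), are 26 mm long in y and 11 mm deep.
- end_bar (a point): Top middle of the end bar across the +y end of the stand (stand y = 190 to 200 mm, z = 45 to 65 mm).
- board: Loose plywood shelf board on the rails, between the cheeks (2 mm play each side), axes as the stand's; 0.28 to 0.56 kg, slides at about 1 to 7 N. Slab 156 (x) by 170 (y) by 12 mm on four feet 14 mm high, 14 (x) by 20 mm (y): leading pair at y = +65, x = +-71 mm, trailing pair at y = -65, x = +-49 mm. Origin below the centre, level with the feet's undersides.
- board_top (a point): Centre of the board's top face, 26 mm above its origin. It starts 90 to 160 mm short of home (on the -y side), top 71 mm above the table. The feet pairs run in different lanes, so it drops only when all four reach their notches: it sinks 11 mm (top at 60, 5 mm below the cheeks) and cannot slide on (3 mm play fore and aft). Pushed too fast it may skip the notches.
- board_edge (a point): Middle of the board's trailing (-y) edge face (board x = 0, y = -85, z = 20 mm): a plain upright face 12 mm high, 59 to 71 mm above the table on the rails, 48 to 60 mm when home. A fingertip can push here.
- boat: Cork boat standing loose on the board near its middle: four corks under a wooden deck, 44 mm by 88 mm, thin mast to 77 mm; 60 g; origin under its centre, z up. Its origin rests on the board's top, 26 mm above the board's origin.
- glue: Bystander near the stand: white glue bottle, 52 mm diameter, 140 mm tall; origin under its centre.
- pot: Bystander near the stand: open steel pot, 68 mm diameter, 85 mm tall, with thin sticks standing up to about 160 mm; origin under its centre.
- pliers: Bystander near the stand: pliers lying flat, about 55 mm x 165 mm, 14 mm thick; origin under its centre.
- cork_a: Bystander near the stand: bottle cork standing on end, 23 mm diameter, 43 mm tall; origin under its centre.
- cork_b: Bystander near the stand: bottle cork standing on end, 23 mm diameter, 43 mm tall; origin under its centre.
- tape: Bystander near the stand: roll of paper tape lying flat, 90 mm outside diameter, 24 mm tall; origin under its centre.
- boat_b: Bystander near the stand: smaller cork boat (three corks) standing on the table, 44 x 66 mm, 77 mm tall; origin under its centre.
There are look-alikes about, which are no part of the job. Leave any purple or red look-alike of the boat alone.

How it is judged (in metres and radians):
At the end, for the whole second after the job is handed in: The board sits level in its four notches (its origin within 3 mm of the seated height, within 6 mm of home along the rails, tilted less than 2 degrees) and at rest, with the boat standing upright and at rest on it (z of board in the frame of stand below 0.037 m and y of board in the frame of stand between 0.064 and 0.076 m and angle between board's own z axis and vertical below 0.035 rad and linear speed of each of board, boat below 0.02 m/s and angle between boat's own z axis and vertical below 0.15 rad and z of boat in the frame of board between 0.022 and 0.032 m); the robot touches nothing.
It fails at once if the shelf board is lifted off its rails (15 mm or more) or tipped up (z of board in the frame of stand above 0.06 m or angle between board's own z axis and vertical above 0.25 rad).
It fails at once if the boat is lifted off the board, upset or falls off (z of boat in the frame of board above 0.05 m or z of boat in the frame of board below 0.01 m or angle between boat's own z axis and vertical above 0.6 rad).
It fails at once if the fingers touch the boat on the board (contact force between the fingers and boat above 1 N).
It fails at once if a bystander is moved by more than 25 mm or knocked over (distance of any of glue, pot, pliers, cork_a, cork_b, tape, boat_b from where it was at the start of the episode above 0.025 m or angle between any of glue, pot, pliers, cork_a, cork_b, tape, boat_b's own z axis and vertical above 0.5 rad).
It also fails if it takes over 35 s, if anything falls off the work surface, if the arm or the gripper's body presses on something with over 40 N, if the wrist force passes 120 N, or if a joint passes its speed limit or range.

### The arm

A 6-joint arm with a two-finger parallel gripper is mounted at the origin on the work surface. World frame = base frame: x ahead of the robot, y to its left, z up, the work surface at z = 0. Lengths are in mm, angles in degrees, forces in N, time in s.
With the tool pointing down it reaches from about 300 to 850 mm from the base axis. Payload 4.2 kg.
Tool frame: the origin (TCP) lies midway between the tips of the shut fingers; the grasp point (between the pads) lies env.grip_depth behind it (env.grip_depth is the distance from the TCP to the grasp point, in mm); z points along the fingers, y is the direction in which the jaws open and shut (so a half turn about z gives the same grasp; the last joint's range is limited). The gripper opens to 91 mm and grips with 3 to 60 N. Pads are 32 mm wide; open, the fingers measure 118 mm over their backs; the gripper's body (76 mm by 178 mm) begins 60 mm behind the grasp point.
Start: joints at [-71.505, 18.312, 89.639, -0, 72.044, -1.146], TCP at [193.276, -541.56, 213.976] pointing down, gripper open.
Joint ranges: [-177.97, 177.97], [-48.28, 115.42], [12.27, 149.76], [-77.06, 257.06], [2.81, 150.46], [-146.56, 146.56]. Speed limits (degrees/s): [147.25, 147.25, 180, 180, 180, 180].

### API

Orientations are given as [roll, pitch, yaw] about the fixed x, y, z axes, in that order (R = Rz(yaw) Ry(pitch) Rx(roll)).
In Python, from workcell import env, cams, spotter gives the robot as it stands.
- The arm moves only by the tool apply_moves, never from a script. Its argument "plan" is a list of rows, each an object with "jaw": the closure, from 0 (fully open) to 1 (shut); "delta_pos": the shift along the tool's x, y, z in mm, a list of three; "spin": the turn about the tool's z in rad. In form: [{"jaw": jaw, "delta_pos": [dx, dy, dz], "spin": spin}, ...]. A call has exactly 8 rows; each row is the pose to reach, as a shift and turn from the pose measured when the call began, along the tool's axes at that moment; what a row does not reach only later rows make up. A row lasts 1/8 s, in which the tool goes at most 62.5 mm and 10.7 degrees, less where a joint would pass 70% of its speed; a pose out of reach is approached as far as the arm can. A call with a gripper value outside its range is refused whole. The fingers move at their own pace and stop on an object; "squeeze" is the grip in N (left out, the last holds). Time passes only in rows, so rows that repeat a pose let the fingers close, or fill a call up. It gives the time, the measured TCP pose, the force and the opening at its end, in the units of the state.
- env.state(): the state, without advancing time (a new reading comes with each control period).
- cams.grab_frame(name): name is "side" or "top" or "wrist"; returns the picture (420x560x3 uint8, red, green, blue); there is no depth.
- cams.calibration(name): a dict with "camera_matrix" (3x3 intrinsics, pixels), "k1" (the pictures are not rectified: a ray, as slopes to the right and down, at radius r is drawn at 1 + k1 r^2 times it, then the intrinsics apply), "rvec" (rotation vector, rad) and "tvec" (3), from world to camera coordinates, as OpenCV has them. Camera axes: x right, y down, z forward; pixel columns grow to the right and rows downward; lengths in mm; the calibration is good to about 2 mm. A picture is of the moment at which its call begins: read the wrist's pose just before it. calibration takes no time and is no camera call; for the wrist camera it gives the pose at the moment of the call.
- env.job_done(): hands the job in, once; it reports no verdict.
Trained networks look in the newest picture that a camera, given by its name, has taken for a name from the list of things; names that differ only in an ending like _2 or _b are one class to them, and where a whole thing is asked for, a point or a joint stands for the part that bears it (a point fixed in the world has none). Each returns a list of dicts, best first, with "confidence" (0 to 1); they miss things now and then, are a little off and sometimes report something else, mostly with a low value. They report only what shows in the picture. A call takes as long as a camera call. They do not tell look-alikes from the thing itself.
- spotter.masks_of(camera, target): "region" (420x560 bool, what is visible of it) and "extent" ([left, top, right, bottom] in pixels, round what is visible of it).
The state is a dict: "time_s": time; "qpos": joint angles; "qvel": joint speeds; "effort": joint torques, N m; "ee_pos": TCP position; "ee_rot": TCP orientation; "force": force on the tool from outside, world axes, zero at the start; "torque": the same for the moment, N m; "gripper_width": finger opening in mm.
Only numpy, scipy, OpenCV 4.12 (cv2) and the standard library are available. Lean on these libraries where they do the work, as an engineer would, in place of code of your own. Each camera call takes 0.05 s, during which the arm holds its last target.

## Working session

There is one attempt and no reset: what is moved stays moved. The work goes in short steps, Python scripts to look and compute and a tool call to move; the robot and the scene stay as the last step left them, time stands still between calls to the robot, and variables do not carry over. Pictures are saved under pics/ and viewed, and the job is handed in when it is done.

Besides the shell and the picture viewer there is one more tool, called after "Emit:" in YAML: its name, and indented under it one key for each argument. apply_moves: Moves the arm, as the interface text tells. Its arguments: {"type":"object","properties":{"plan":{"type":"array"},"squeeze":{"type":"number"}},"required":["plan"]}

```bash
ls; mkdir -p pics
python3 - <<'E'
from workcell import env,cams,spotter
import cv2
print(env.state(), env.grip_depth)
for n in ("top","side"):
    im=cams.grab_frame(n); cv2.imwrite(f"pics/{n}0.png",im[:,:,::-1])
    c=cams.calibration(n); print(n,c)
    for t in ("board","stand","boat"):
        for m in spotter.masks_of(n,t): print(t,m["extent"],m["confidence"])
E
```

```text
pics
{'time_s': 0.0, 'qpos': array([-7.15029917e+01,  1.83518521e+01,  8.97089050e+01, -1.87912058e-03,
        7.20439572e+01, -1.14606950e+00]), 'qvel': array([-0.03452682,  0.04939758,  0.05913436,  0.01637907,  0.00319355,
        0.00446538]), 'effort': array([-6.01507036e-04, -4.12456083e+01, -2.31970614e+01,  7.27649429e-02,
        4.57339932e-02, -1.36368026e-04]), 'ee_pos': array([ 193.11361138, -541.04049512,  213.10124676]), 'ee_rot': array([-1.79895271e+02, -3.08249069e-04,  1.96436584e+01]), 'force': array([-0.62448984, -0.09639361, -0.74082853]), 'torque': array([ 0.00809373, -0.03461103,  0.00901401]), 'gripper_width': 91.24977013521011} 18.8
top {'camera_matrix': array([[527.85525244,   0.        , 280.93933075],
       [  0.        , 527.85525244, 207.81059534],
       [  0.        ,   0.        ,   1.        ]]), 'k1': -0.20929955613643428, 'rvec': array([ 2.07949279, -2.12730328,  0.24164643]), 'tvec': array([  86.27607712,  573.49547581, 1128.89262543])}
board [292.0, 189.4, 374.7, 272.7] 0.64
stand [223.9, 178.5, 409.2, 280.2] 0.86
stand [290.3, 187.8, 375.1, 268.5] 0.64
boat [297.0, 282.3, 323.8, 306.6] 0.97
boat [420.4, 230.9, 457.1, 256.9] 0.87
boat [352.4, 298.3, 387.5, 337.1] 0.77
side {'camera_matrix': array([[438.24840318,   0.        , 274.39822764],
       [  0.        , 438.24840318, 205.2262245 ],
       [  0.        ,   0.        ,   1.        ]]), 'k1': 0.03329792042033945, 'rvec': array([ 0.87582187, -2.49776036,  1.09840792]), 'tvec': array([470.8481965 , 229.13332928, 792.27122812])}
board [263.4, 152.5, 358.4, 218.7] 0.79
stand [206.9, 139.3, 388.4, 276.8] 0.66
boat [292.4, 163.6, 329.8, 197.0] 0.93
boat [369.2, 139.7, 386.6, 166.3] 0.72
boat [383.5, 194.5, 423.2, 229.7] 0.63
boat [334.2, 218.4, 368.2, 252.6] 0.56
```

View pics/top0.png

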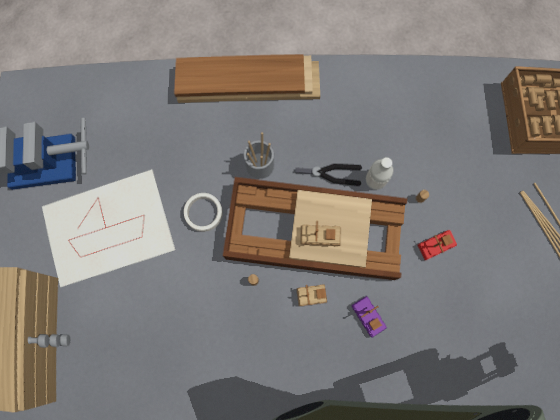

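View pics/side0.png

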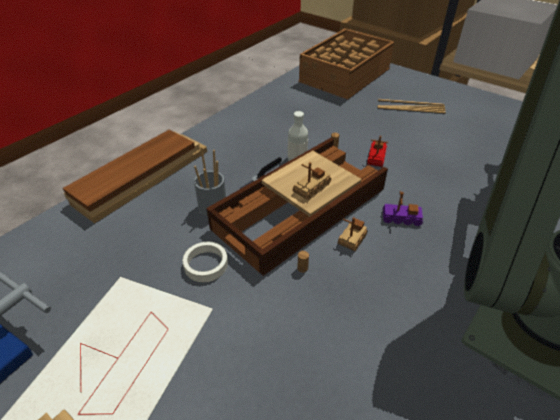

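The top view shows the stand from (228,180) to (406,277), with the end bar at the left and the board on the right-hand part. I'll zoom in to pick corners.

Run:
```python
import cv2
im=cv2.imread("pics/top0.png")
cv2.imwrite("pics/topz.png",cv2.resize(im[165:295,215:415],None,fx=4,fy=4,interpolation=cv2.INTER_CUBIC))
```

```text
(no output)
```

View pics/topz.png

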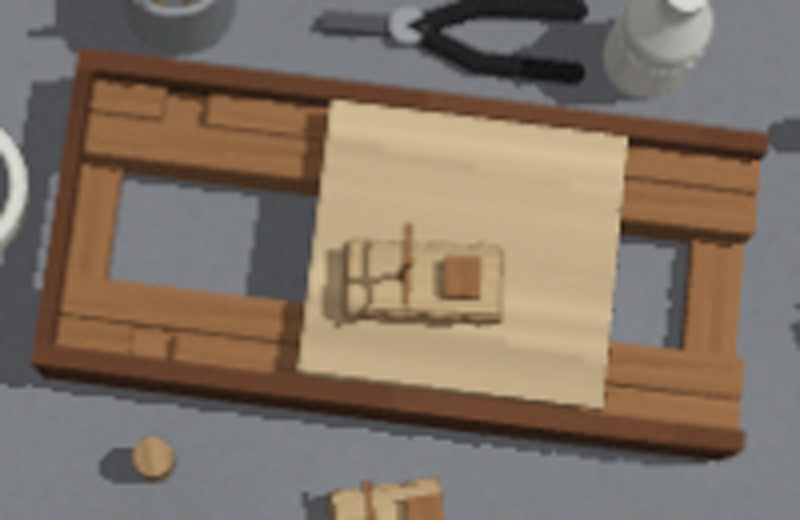

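```bash
cat > h.py <<'E'
import numpy as np, cv2
from scipy.optimize import least_squares
from workcell import env,cams,spotter
def setup(n):
    c=cams.calibration(n); R=cv2.Rodrigues(np.array(c["rvec"]))[0]
    return c["camera_matrix"],c["k1"],R,np.array(c["tvec"])
def proj(n,P,s=None):
    K,k,R,t=s or setup(n); q=(R@np.atleast_2d(P).T).T+t; a=q[:,:2]/q[:,2:]
    a=a*(1+k*(a**2).sum(1,keepdims=True)); return a*[K[0,0],K[1,1]]+K[:2,2]
def unproj(n,uv,z,s=None):
    K,k,R,t=s or setup(n); uv=np.atleast_2d(uv).astype(float)
    d=cv2.undistortPoints(uv[:,None],K,np.array([k,0,0,0.]))[:,0]
    D=np.c_[d,np.ones(len(d))]@R; C=-R.T@t
    return C+D*((z-C[2])/D[:,2])[:,None]
def fit(n,uv,L):  # planar pose fit, L local points
    s=setup(n)
    def w(p): c,q=np.cos(p[2]),np.sin(p[2]); return np.c_[p[0]+c*L[:,0]-q*L[:,1],p[1]+q*L[:,0]+c*L[:,1],L[:,2]]
    g=unproj(n,uv.mean(0),L[:,2].mean(),s)[0]
    r=least_squares(lambda p:(proj(n,w(p),s)-uv).ravel(),[g[0],g[1],0.0])
    return r.x,r.fun.reshape(-1,2)
E
python3 - <<'E'
from h import *
K,k,R,t=setup("top"); print("cam",-R.T@t)
S=np.array([[80,50],[36,365],[768,137],[742,440]])/4+[215,165]-0.4
B=np.array([[333,100],[628,137],[604,407],[300,372]])/4+[215,165]-0.4
# top-left: +y,+x
ps,rs=fit("top",S,np.array([[92,200,65],[-92,200,65],[92,-200,65],[-92,-200,65.]]))
pb,rb=fit("top",B,np.array([[78,85,71],[78,-85,71],[-78,-85,71],[-78,85,71.]]))
print(ps,np.degrees(ps[2]),rs);print(pb,np.degrees(pb[2]),rb)
c,s=np.cos(ps[2]),np.sin(ps[2]);d=pb[:2]-ps[:2];print("board in stand",c*d[0]+s*d[1],-s*d[0]+c*d[1])
print("start edge",ps[:2]+np.array([[c,-s],[s,c]])@[0,-s*d[0]+c*d[1]-85])
g=lambda y:ps[:2]+np.array([[c,-s],[s,c]])@[0,y]
print("home edge",g(-15), "edge-60",g(-s*d[0]+c*d[1]-145))
for n,z in(("glue",0),("pot",0),("tape",0),("boat",0),("cork_a",0),("pliers",0)):
    for m in spotter.masks_of("top",n):
        e=m["extent"]; print(n,m["confidence"],unproj("top",[[(e[0]+e[2])/2,(e[1]+e[3])/2]],z).round())
E
```

```text
cam [ 308.45550013   80.14565625 1228.48323563]
[ 5.31443842e+02 -5.98445651e+00 -1.42246704e-01] -8.150135810140476 [[-0.41487679 -0.32629776]
 [-0.81149923 -0.05188855]
 [ 0.25535078 -1.8162697 ]
 [ 1.02137027  1.99206282]]
[ 5.25825200e+02 -3.83876461e+01 -1.45677086e-01] -8.346682192585593 [[-0.20047477  0.0400221 ]
 [ 0.22282984 -0.22786993]
 [ 0.12836631  0.24871058]
 [-0.1431259  -0.08054821]]
board in stand -0.9681751687584548 -32.87245763634207
start edge [ 514.73336043 -122.66640058]
home edge [529.31732984 -20.83295629] edge-60 [ 506.22731144 -182.0603997 ]
glue 0.63 [[ 673. -173.    0.]]
pot 0.75 [[527. -20.   0.]]
pot 0.59 [[717. 123.   0.]]
pot 0.28 [[538.  -8.   0.]]
tape 0.77 [[585. 258.   0.]]
tape 0.56 [[720. 123.   0.]]
boat 0.97 [[383.   9.   0.]]
boat 0.87 [[ 493. -304.    0.]]
boat 0.77 [[ 325. -127.    0.]]
cork_a 0.62 [[416. 146.   0.]]
cork_a 0.61 [[ 616. -274.    0.]]
pliers 0.87 [[667. -49.   0.]]
```

Board fit: 0.2 px residuals, stand-frame y about -33 (103 mm short of home, inside the stated range). I'll check where the wrist camera sits on the hand before choosing the hand's yaw.

Run:
```python
from h import *
K,k,R,t=setup("wrist"); s=env.state(); C=-R.T@t
from scipy.spatial.transform import Rotation as T
Rt=T.from_euler("xyz",s["ee_rot"],degrees=True).as_matrix()
print("cam in tool",Rt.T@(C-s["ee_pos"]),"view",Rt.T@R[2])
print("d tool",Rt.T@(np.array([507,-174,213])-s["ee_pos"]))
```

```text
cam in tool [  79.44565649   -0.25477837 -170.73306283] view [-2.80916036e-01 -4.79085941e-04  9.59732229e-01]
d tool [ 419.01676246 -240.73555431    0.96176132]
```

Emit:
apply_moves:
  plan:
    - {"jaw": 1, "delta_pos": [52, -30, 0], "spin": -0.135}
    - {"jaw": 1, "delta_pos": [105, -60, 0], "spin": -0.27}
    - {"jaw": 1, "delta_pos": [157, -90, 0], "spin": -0.405}
    - {"jaw": 1, "delta_pos": [210, -120, 0], "spin": -0.54}
    - {"jaw": 1, "delta_pos": [262, -150, 0], "spin": -0.68}
    - {"jaw": 1, "delta_pos": [314, -180, 0], "spin": -0.81}
    - {"jaw": 1, "delta_pos": [367, -210, 0], "spin": -0.95}
    - {"jaw": 1, "delta_pos": [419, -240, 0], "spin": -1.085}

```text
time_s: 1.7
ee_pos: [508.5, -173.1, 214.3]
ee_rot: [179.9, 0.0, 82.1]
force: [0.5, -0.6, 0.1]
gripper_width: 13.8
```

Emit:
apply_moves:
  plan:
    - {"jaw": 1, "delta_pos": [0, 0, 0], "spin": 0}
    - {"jaw": 1, "delta_pos": [0, 0, 0], "spin": 0}
    - {"jaw": 1, "delta_pos": [0, 0, 0], "spin": 0}
    - {"jaw": 1, "delta_pos": [0, 0, 0], "spin": 0}
    - {"jaw": 1, "delta_pos": [0, 0, 0], "spin": 0}
    - {"jaw": 1, "delta_pos": [0, 0, 0], "spin": 0}
    - {"jaw": 1, "delta_pos": [0, 0, 0], "spin": 0}
    - {"jaw": 1, "delta_pos": [0, 0, 0], "spin": 0}

```text
time_s: 2.7
ee_pos: [508.4, -173.0, 214.2]
ee_rot: [180.0, 0.0, 82.1]
force: [0.5, -0.3, 1.1]
gripper_width: 0.5
```

Run:
```python
from h import *
s=env.state(); print(s["time_s"],s["ee_pos"],s["ee_rot"],s["force"],s["qpos"],s["gripper_width"])
for n in ("wrist","top","side"): cv2.imwrite(f"pics/{n}1.png",cams.grab_frame(n)[:,:,::-1])
from scipy.spatial.transform import Rotation as T
Rt=T.from_euler("xyz",s["ee_rot"],degrees=True).as_matrix()
print(Rt)
```

```text
2.7 [ 508.44279053 -173.04709941  214.21673181] [1.79950764e+02 2.72147996e-02 8.20768752e+01] [ 0.48771503 -0.2579661   1.05538601] [-2.00125823e+01  1.48586447e+01  9.45639920e+01 -1.72885281e-02
  7.05235200e+01 -1.20837125e+01] 0.5178199967131919
[[ 1.37844293e-01  9.90453600e-01  7.85656085e-04]
 [ 9.90453798e-01 -1.37843854e-01 -5.88907650e-04]
 [-4.74987840e-04  8.59333612e-04 -9.99999518e-01]]
```

View pics/wrist1.png

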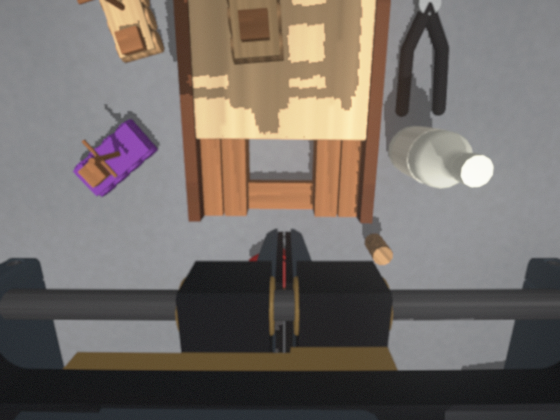

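View pics/side1.png

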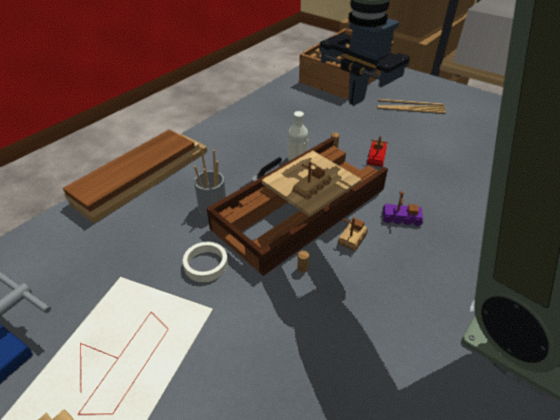

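The wrist view shows the board's trailing edge from (195,138) to (366,137), the open rail section behind it, and the shut fingertips at (285,235). I'll measure the edge in this view and compare it with the top-camera fit.

Run:
```python
from h import *
P=unproj("wrist",[[195,139],[281,138.5],[366,138]],71); print(P)
print("stand ends (z65)",unproj("wrist",[[194,219],[368,218]],65))
s=env.state(); a=np.radians(s["ee_rot"][2]); X=np.array([np.cos(a),np.sin(a)]);Y=np.array([np.sin(a),-np.cos(a)])
for p in P: d=p[:2]-s["ee_pos"][:2]; print("tool dx,dy",d@X,d@Y)
```

```text
[[ 435.07339175 -109.62498591   71.        ]
 [ 513.1182373  -120.21205056   71.        ]
 [ 590.20970752 -130.49421002   71.        ]]
stand ends (z65) [[ 415.8732203  -186.84041137   65.        ]
 [ 587.90079185 -209.92927932   65.        ]]
tool dx,dy 52.66684135829518 -81.43951946684882
tool dx,dy 52.93691370750766 -2.680323715563649
tool dx,dy 53.377587860726855 75.09257253172667
```

Both cameras put the mid-edge at about (513–515, -120 to -123). I'll descend behind the board to a tip height of about 50.

Emit:
apply_moves:
  plan:
    - {"jaw": 1, "delta_pos": [0, -3, 25], "spin": 0}
    - {"jaw": 1, "delta_pos": [0, -3, 50], "spin": 0}
    - {"jaw": 1, "delta_pos": [0, -3, 75], "spin": 0}
    - {"jaw": 1, "delta_pos": [0, -3, 100], "spin": 0}
    - {"jaw": 1, "delta_pos": [0, -3, 125], "spin": 0}
    - {"jaw": 1, "delta_pos": [0, -3, 145], "spin": 0}
    - {"jaw": 1, "delta_pos": [0, -3, 163], "spin": 0}
    - {"jaw": 1, "delta_pos": [0, -3, 163], "spin": 0}

```text
time_s: 3.85
ee_pos: [504.7, -172.3, 50.1]
ee_rot: [-179.9, -0.0, 82.1]
force: [0.1, 0.4, 0.2]
gripper_width: 0.4
```

Run:
```python
from h import *
s=env.state(); print(s["time_s"],s["ee_pos"],s["ee_rot"],s["force"])
for n in ("wrist","side"): cv2.imwrite(f"pics/{n}2.png",cams.grab_frame(n)[:,:,::-1])
```

```text
3.85 [ 504.71710929 -172.30646156   50.09332844] [-1.79874344e+02 -7.90894674e-03  8.20903752e+01] [0.12584438 0.40107778 0.15021303]
```

View pics/wrist2.png

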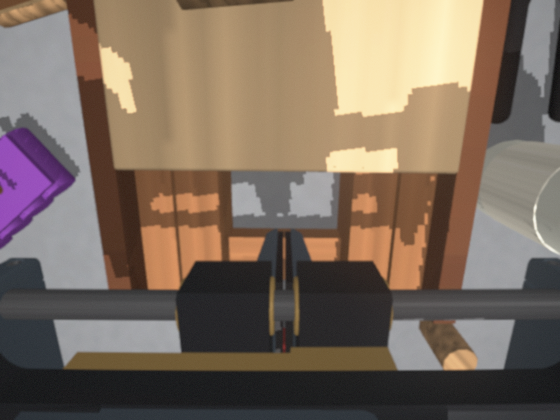

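View pics/side2.png

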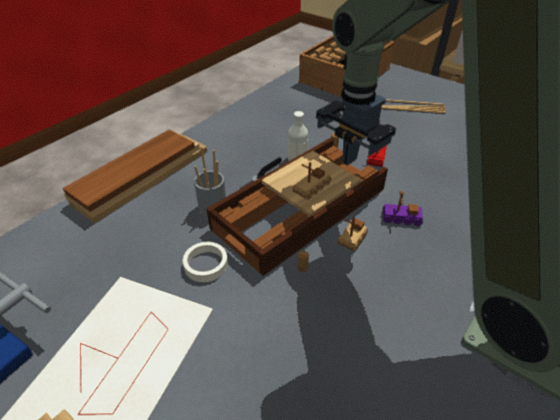

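The wrist view shows the fingertips at (285,235), between the rails and behind the edge (row 170). Contact should come in about 36 mm, so I'll push gently.

Emit:
apply_moves:
  plan:
    - {"jaw": 1, "delta_pos": [8, 0, 0], "spin": 0}
    - {"jaw": 1, "delta_pos": [16, 0, 0], "spin": 0}
    - {"jaw": 1, "delta_pos": [22, 0, 0], "spin": 0}
    - {"jaw": 1, "delta_pos": [27, 0, 0], "spin": 0}
    - {"jaw": 1, "delta_pos": [31, 0, 0], "spin": 0}
    - {"jaw": 1, "delta_pos": [35, 0, 0], "spin": 0}
    - {"jaw": 1, "delta_pos": [39, 0, 0], "spin": 0}
    - {"jaw": 1, "delta_pos": [43, 0, 0], "spin": 0}

```text
time_s: 4.95
ee_pos: [512.1, -130.4, 51.6]
ee_rot: [179.9, 0.1, 82.1]
force: [-0.3, -2.1, -0.6]
gripper_width: 0.3
```

Emit:
apply_moves:
  plan:
    - {"jaw": 1, "delta_pos": [4, 0, 0], "spin": 0}
    - {"jaw": 1, "delta_pos": [8, 0, 0], "spin": 0}
    - {"jaw": 1, "delta_pos": [12, 0, 0], "spin": 0}
    - {"jaw": 1, "delta_pos": [16, 0, 0], "spin": 0}
    - {"jaw": 1, "delta_pos": [20, 0, 0], "spin": 0}
    - {"jaw": 1, "delta_pos": [24, 0, 0], "spin": 0}
    - {"jaw": 1, "delta_pos": [28, 0, 0], "spin": 0}
    - {"jaw": 1, "delta_pos": [32, 0, 0], "spin": 0}

```text
time_s: 5.95
ee_pos: [516.5, -98.4, 51.6]
ee_rot: [179.9, 0.1, 82.1]
force: [0.2, -3.7, 1.0]
gripper_width: 0.5
```

Run:
```python
from h import *
s=env.state(); print(s["time_s"],s["ee_pos"],s["ee_rot"],s["force"])
for n in ("wrist","top"): cv2.imwrite(f"pics/{n}3.png",cams.grab_frame(n)[:,:,::-1])
im=cv2.imread("pics/top3.png")
cv2.imwrite("pics/topz3.png",cv2.resize(im[165:295,215:415],None,fx=4,fy=4,interpolation=cv2.INTER_CUBIC))
```

```text
5.95 [516.49641639 -98.44475589  51.60638437] [1.79902410e+02 7.04059959e-02 8.20861110e+01] [ 0.21261273 -3.68489408  1.0042668 ]
```

View pics/wrist3.png

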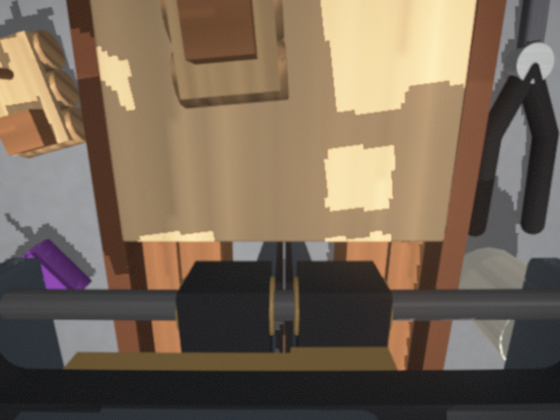

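View pics/topz3.png

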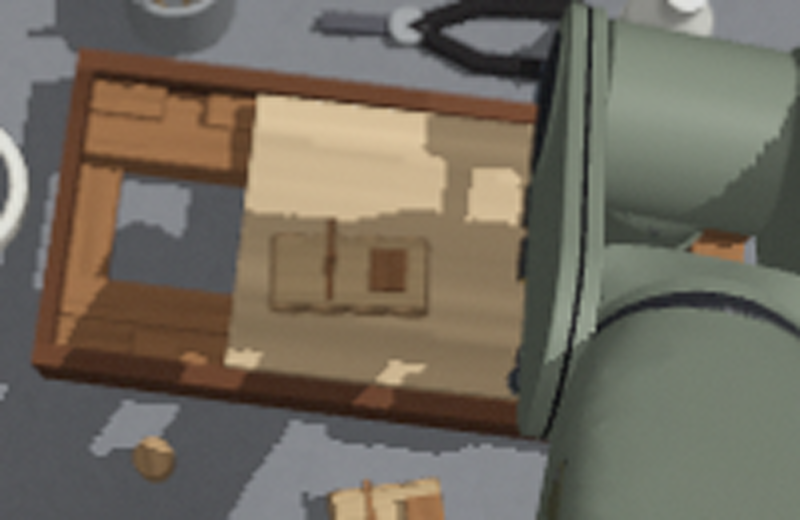

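The board moves squarely (edge at row 241, force 3.7 N) and the boat rides along. The leading edge has shifted about 43 mm in the top view, which leaves roughly 60 mm.

Run:
```python
from h import *
s=env.state(); P=unproj("wrist",[[124,241],[448,241]],71); m=P.mean(0)
a=np.radians(s["ee_rot"][2]); X=np.array([np.cos(a),np.sin(a)])
print(P,(m[:2]-s["ee_pos"][:2])@X)
L=unproj("top",np.array([[258,96],[229,363]])/4+[214.6,164.6],71);print(L)
ps=np.array([531.4,-6]);y=np.array([.1435,.9897])
print("lead y board centre",((L[:,:2]-ps)@y).mean()-85,"trail",(m[:2]-ps)@y+85)
# notch check: leading notch corners visible at z45: spans y122..148
N=unproj("top",np.array([[166,90],[207,97],[133,345],[172,350]])/4+[214.6,164.6],45);print("notch y",(N[:,:2]-ps)@y)
```

```text
[[442.41683416 -69.14682803  71.        ]
 [597.42671876 -90.96319438  71.        ]] 18.224644584090544
[[618.72221111  76.40892907  71.        ]
 [466.69892886  95.77676622  71.        ]]
lead y board centre 7.767358109191775 trail 10.060630330647498
notch y [148.48905136 124.30489939 147.49396882 125.20702315]
```

The notches measure about y 125 to 148, against a nominal 122 to 148. The board is at y ≈ 8–10, so about 61 mm remains. I'll push 44 mm, then go slower.

Emit:
apply_moves:
  plan:
    - {"jaw": 1, "delta_pos": [4, 0, 0], "spin": 0}
    - {"jaw": 1, "delta_pos": [9, 0, 0], "spin": 0}
    - {"jaw": 1, "delta_pos": [14, 0, 0], "spin": 0}
    - {"jaw": 1, "delta_pos": [20, 0, 0], "spin": 0}
    - {"jaw": 1, "delta_pos": [26, 0, 0], "spin": 0}
    - {"jaw": 1, "delta_pos": [32, 0, 0], "spin": 0}
    - {"jaw": 1, "delta_pos": [38, 0, 0], "spin": 0}
    - {"jaw": 1, "delta_pos": [44, 0, 0], "spin": 0}

```text
time_s: 7.05
ee_pos: [522.7, -54.0, 51.6]
ee_rot: [179.9, 0.0, 82.1]
force: [0.6, -2.4, 0.9]
gripper_width: 0.6
```

Emit:
apply_moves:
  plan:
    - {"jaw": 1, "delta_pos": [2, 0, 0], "spin": 0}
    - {"jaw": 1, "delta_pos": [4, 0, 0], "spin": 0}
    - {"jaw": 1, "delta_pos": [6, 0, 0], "spin": 0}
    - {"jaw": 1, "delta_pos": [8, 0, 0], "spin": 0}
    - {"jaw": 1, "delta_pos": [9, 0, 0], "spin": 0}
    - {"jaw": 1, "delta_pos": [10, 0, 0], "spin": 0}
    - {"jaw": 1, "delta_pos": [11, 0, 0], "spin": 0}
    - {"jaw": 1, "delta_pos": [12, 0, 0], "spin": 0}

```text
time_s: 8.05
ee_pos: [524.4, -42.1, 51.6]
ee_rot: [179.9, 0.0, 82.1]
force: [0.4, -3.1, 1.1]
gripper_width: 0.5
```

Run:
```python
from h import *
s=env.state(); print(s["time_s"],s["ee_pos"],s["ee_rot"],s["force"])
for n in ("wrist","side"): cv2.imwrite(f"pics/{n}4.png",cams.grab_frame(n)[:,:,::-1])
```

```text
8.05 [524.36183944 -42.09657618  51.60735425] [1.79896573e+02 2.73487541e-02 8.20839323e+01] [ 0.42337711 -3.13449661  1.08779248]
```

View pics/wrist4.png

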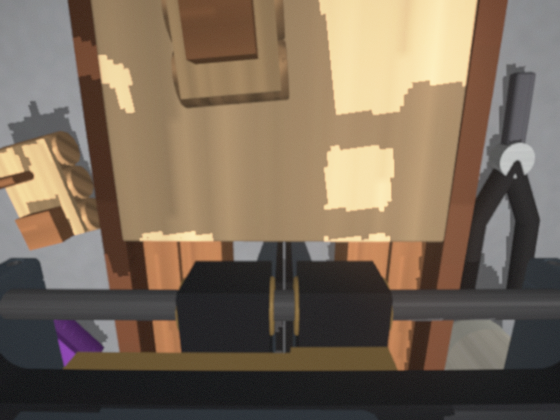

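View pics/side4.png

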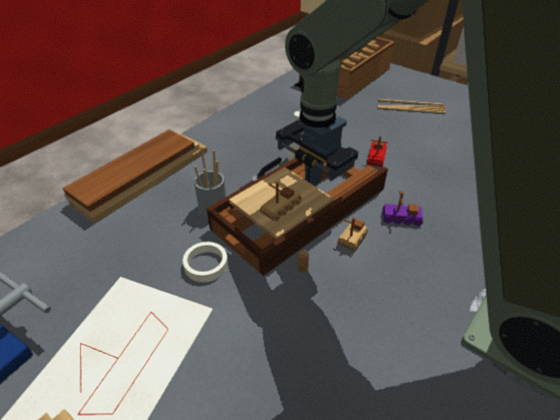

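It hasn't dropped yet (edge still at row 241, force 3.1 N). I'll creep forward at about 0.75 mm per row.

Emit:
apply_moves:
  plan:
    - {"jaw": 1, "delta_pos": [0.75, 0, 0], "spin": 0}
    - {"jaw": 1, "delta_pos": [1.5, 0, 0], "spin": 0}
    - {"jaw": 1, "delta_pos": [2.25, 0, 0], "spin": 0}
    - {"jaw": 1, "delta_pos": [3, 0, 0], "spin": 0}
    - {"jaw": 1, "delta_pos": [3.5, 0, 0], "spin": 0}
    - {"jaw": 1, "delta_pos": [4, 0, 0], "spin": 0}
    - {"jaw": 1, "delta_pos": [4.5, 0, 0], "spin": 0}
    - {"jaw": 1, "delta_pos": [5, 0, 0], "spin": 0}

```text
time_s: 9.15
ee_pos: [525.0, -37.0, 51.5]
ee_rot: [179.9, 0.0, 82.1]
force: [-0.2, -2.1, -0.3]
gripper_width: 0.5
```

Run:
```python
from h import *
s=env.state(); print(s["time_s"],s["ee_pos"],s["force"])
for n in ("wrist",): cv2.imwrite(f"pics/{n}5.png",cams.grab_frame(n)[:,:,::-1])
```

```text
9.15 [524.97332368 -36.97338432  51.49877178] [-0.23866461 -2.06444761 -0.29489027]
```

View pics/wrist5.png

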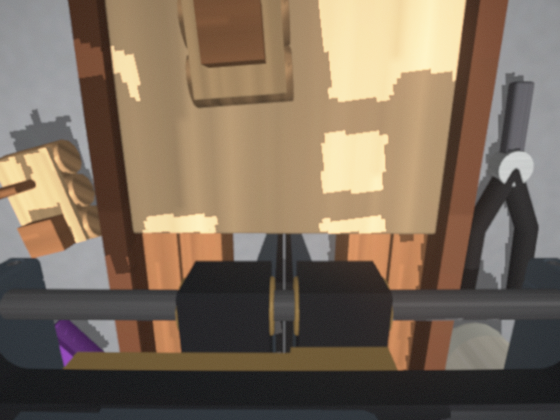

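The trailing edge went from 324 px wide to 303 px (134 to 437) and moved to row 233, which matches the 11 mm drop. I'll back off along -y first, then rise.

Emit:
apply_moves:
  plan:
    - {"jaw": 1, "delta_pos": [-5, 0, 0], "spin": 0}
    - {"jaw": 1, "delta_pos": [-12, 0, 0], "spin": 0}
    - {"jaw": 1, "delta_pos": [-20, 0, 0], "spin": 0}
    - {"jaw": 1, "delta_pos": [-30, 0, 0], "spin": 0}
    - {"jaw": 1, "delta_pos": [-40, 0, 0], "spin": 0}
    - {"jaw": 1, "delta_pos": [-50, 0, 0], "spin": 0}
    - {"jaw": 1, "delta_pos": [-60, 0, 0], "spin": 0}
    - {"jaw": 1, "delta_pos": [-60, 0, 0], "spin": 0}

```text
time_s: 10.2
ee_pos: [516.6, -97.1, 51.5]
ee_rot: [179.9, 0.0, 82.0]
force: [-0.4, -0.5, -0.1]
gripper_width: 0.4
```

Emit:
apply_moves:
  plan:
    - {"jaw": 1, "delta_pos": [0, 0, -20], "spin": 0}
    - {"jaw": 1, "delta_pos": [0, 0, -45], "spin": 0}
    - {"jaw": 1, "delta_pos": [0, 0, -75], "spin": 0}
    - {"jaw": 1, "delta_pos": [0, 0, -105], "spin": 0}
    - {"jaw": 1, "delta_pos": [-20, 0, -135], "spin": 0}
    - {"jaw": 1, "delta_pos": [-50, 0, -160], "spin": 0}
    - {"jaw": 1, "delta_pos": [-80, 0, -180], "spin": 0}
    - {"jaw": 1, "delta_pos": [-80, 0, -180], "spin": 0}

```text
time_s: 11.2
ee_pos: [505.9, -177.6, 233.0]
ee_rot: [179.7, 0.1, 81.9]
force: [-0.6, 0.5, -0.3]
gripper_width: 0.2
```

Run:
```python
from h import *
s=env.state(); print(s["time_s"],s["ee_pos"],s["force"])
for n in ("wrist","top","side"): cv2.imwrite(f"pics/{n}6.png",cams.grab_frame(n)[:,:,::-1])
im=cv2.imread("pics/top6.png")
a=cv2.resize(im[165:295,215:415],None,fx=4,fy=4,interpolation=cv2.INTER_CUBIC)
cv2.imwrite("pics/topz6.png",a)
im=cv2.imread("pics/side6.png")
cv2.imwrite("pics/sidez6.png",cv2.resize(im[130:280,195:395],None,fx=4,fy=4,interpolation=cv2.INTER_CUBIC))
```

```text
11.2 [ 505.90214618 -177.63340484  233.00339803] [-0.62099182  0.53636595 -0.26869197]
```

View pics/topz6.png

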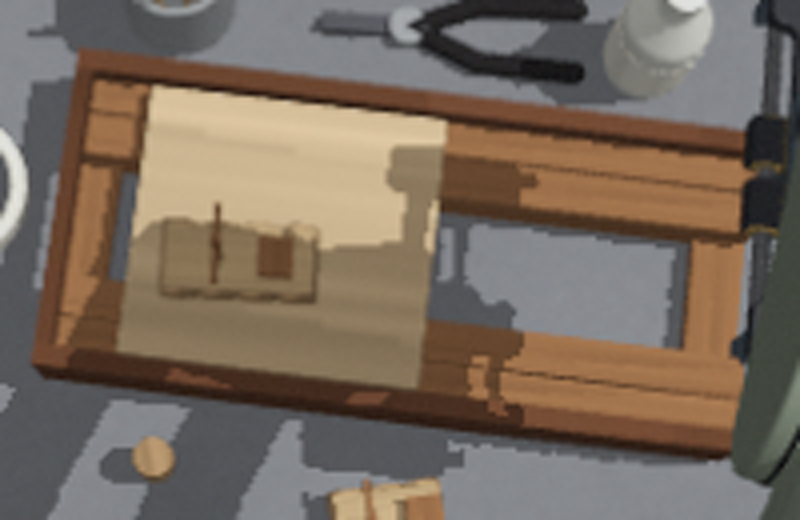

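View pics/sidez6.png

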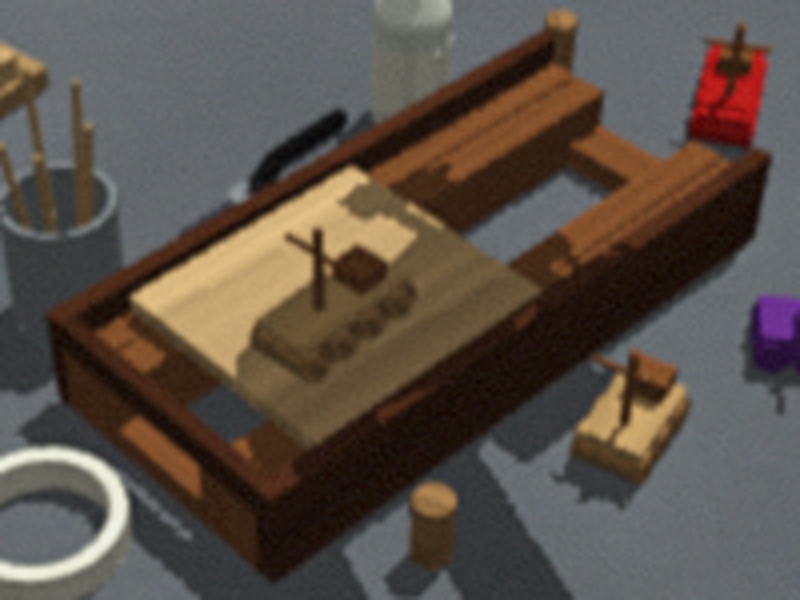

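View pics/wrist6.png

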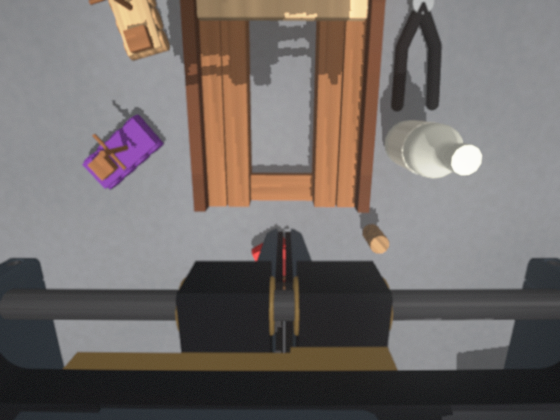

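The board sits below the cheek tops, the boat is upright and the bystanders look undisturbed. I'll check the height and level numerically by triangulating corners from both cameras.

Run:
```python
from h import *
B=np.array([[152,86],[447,121],[420,388],[118,352]])/4+[214.6,164.6]
S=np.array([[131,301],[359,166],[541,291],[312,448]])/4+[194.6,129.6]
pts=[(78,85),(78,-85),(-78,-85),(-78,85)]
st,ss=setup("top"),setup("side")
for z in(60,71):
    p,r=fit("top",B,np.array([[*q,z] for q in pts],float)); c,s=np.cos(p[2]),np.sin(p[2])
    print(z,p,"rms",np.sqrt((r**2).mean()),"stand y",(p[:2]-[531.4,-6])@[.1435,.9897])
    W=np.array([[p[0]+c*x-s*y,p[1]+s*x+c*y,z] for x,y in pts]); print("side resid",(proj("side",W,ss)-S).round(1).tolist())
for b,a in zip(B,S):
    r=least_squares(lambda P:np.r_[proj("top",P,st)[0]-b,proj("side",P,ss)[0]-a],[550,60,60.]); print("tri",r.x.round(1))
```

```text
60 [ 5.40248498e+02  6.33290737e+01 -1.40194254e-01] rms 0.2647370672490418 stand y 69.88474365817815
side resid [[-0.7, -2.5], [-2.2, -1.4], [1.3, -1.3], [2.4, -1.7]]
71 [ 5.38117827e+02  6.34849354e+01 -1.40196427e-01] rms 0.5455720517328506 stand y 69.73324878712756
side resid [[-0.5, -5.8], [-1.5, -4.7], [2.4, -4.6], [3.1, -4.9]]
tri [629.7 136.6  52.9]
tri [603.  -32.8  57.2]
tri [453.1 -10.1  54.8]
tri [478.5 159.2  52.8]
```

Run:
```python
from workcell import env
print(env.state()["force"],env.state()["time_s"]); print(env.job_done())
```

```text
[ 0.07818348 -0.1182664  -0.82820581] 11.35
the job is handed in; nothing more can be done
None
```

I pushed the board along its rails with the shut fingertips, about 105 mm, with measured forces of no more than 4 N. It dropped into its notches during the slow last creep. I then backed the hand off, raised it clear, and handed the job in at 11.35 s; no verdict was reported.

**Position:** the top-camera fit puts the board at stand y ≈ 69.9 mm, against 70 for home. A board top at 60 mm (seated) fits the pictures better than 71 mm (still on the rails).

**Height and level:** triangulating the corners gave top heights of 53 to 57 mm, a few mm below the expected 60. I put that down to corner-picking and calibration error. The spread is about 1° of tilt, so the board looks level within that error, though these pictures don't prove the 2° limit to any tighter margin.

**Boat and bystanders:** the boat is upright on the board, and the hand never came near it. The bystanders in view look undisturbed. I judged both by eye and did not measure them.

**Hand:** the fingertips are at 233 mm, and the force reading is below 1 N.

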